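Set up a row of V-blocks and lay the brass tube in it

ROBOT

A 6-joint arm with a two-finger parallel gripper is mounted at the origin on the work surface. World frame = base frame: x ahead of the robot, y to its left, z up, the work surface at z = 0. Lengths are in m, angles in rad, forces in N, time in s.
With the tool pointing down it reaches from about 0.35 to 0.775 m from the base axis. Payload 7.3 kg.
Tool frame: the origin (TCP) lies on the centre line of the jaws, within the pads' length; the fingertips stand 11 mm ahead of it and the grasp point (between the pads) lies 8 mm behind it; y points along the fingers, z is the direction in which the jaws open and shut, and the axes are right-handed (so a half turn about y gives the same grasp; the last joint's range is limited). The gripper opens to 92 mm and grips with 3 to 60 N. Pads are 19 mm wide; open, the fingers measure 130 mm over their backs; the gripper's body (75 mm by 190 mm) begins 47 mm behind the grasp point.
Start: joints at [-1.451, 0.342, 1.524, -0, 1.275, -0.146], TCP at [0.138, -0.507, 0.238] pointing down, gripper open.
Joint ranges: [-2.53, 2.53], [-0.77, 2.02], [0.04, 2.7], [-1, 4.14], [0.28, 2.66], [-3.11, 3.11]. Speed limits (rad/s): [2.57, 2.57, 3.14, 3.14, 3.14, 3.14].

INTERFACE

Orientations are given as [roll, pitch, yaw] about the fixed x, y, z axes, in that order (R = Rz(yaw) Ry(pitch) Rx(roll)).
In Python, from cell import robot, cams gives the robot as it stands.
- The arm moves only by the tool apply_moves, never from a script. Its argument "plan" is a list of rows, each a list of 7 numbers: the shift along the tool's x, y, z in m, then the turn, a rotation vector about the tool's x, y, z in degrees, then the gripper command: -1 is fully open, 1 is shut, values between are in proportion. A call has exactly 5 rows; each row is the pose to reach, as a shift and turn from the pose commanded when the call began, along the tool's axes at that moment; what a row does not reach only later rows make up. A row lasts 1/8 s, in which the tool goes at most 62.5 mm and 10.7 degrees, less where a joint would pass 70% of its speed; a pose out of reach is approached as far as the arm can. A call with a gripper value outside its range is refused whole. The fingers move at their own pace and stop on an object; "squeeze" is the grip in N (left out, the last holds). Time passes only in rows, so rows that repeat a pose let the fingers close, or fill a call up. It gives the time, the measured TCP pose, the force and the opening at its end, in the units of the state.
- robot.observe(): the state, without advancing time (a new reading comes with each control period).
- cams.read_camera(name): name is "scene" or "top"; returns the picture (420x560x3 uint8, blue, green, red); there is no depth.
- cams.calibration(name): a dict with "fx", "fy", "cx", "cy" (pixels), "dist" ([k1, k2, p1, p2, k3] as OpenCV has them; the pictures are not rectified), "extrinsics" (4x4, takes a point from world to camera coordinates). Camera axes: x right, y up, looking along -z (the intrinsics and any distortion apply to the point x, -y, -z); pixel columns grow to the right and rows downward; lengths in m; the calibration is good to about 2 mm. A picture is of the moment at which its call begins. calibration takes no time and is no camera call.
- robot.hand_in(): hands the job in, once; it reports no verdict.
The state is a dict: "time": time; "qpos": joint angles; "qvel": joint speeds; "joint_efforts": joint torques, N m; "tool_pos": TCP position; "tool_rot": TCP orientation; "contact_force": force on the tool from outside, world axes, zero at the start; "torque": the same for the moment, N m; "opening": finger opening in m.
Only numpy, scipy, OpenCV 4.12 (cv2) and the standard library are available. Lean on these libraries where they do the work, as an engineer would, in place of code of your own. Each camera call takes 0.05 s, during which the arm holds its last target. There are 200 camera calls.

TASK

Make a straight cradle for the brass tube: slide the three blue V-blocks along the board, without picking them up, so that one stands centred and square in each black outline with all the grooves running along the row. Only when the row is set and let go, take the tube from its wooden stand and lower it (do not drop it) into all three grooves, centred along the row, and let go. Leave the tray, the oil bottle and the polish jar where they are.

Things in the scene. Friction and masses are not known exactly. Their poses are not given: they have to be found in the camera images.
- board: fixed plywood layout board, 280 mm (x) by 360 mm (y), 12 mm thick, lying on the bench; origin at the centre of its underside. Three black outlines form a row along its y at x = +50 mm, y = -100, 0 and +100 mm; the loose blocks start on the half of the board nearer the robot
- seat_a (a point): centre of the first (board y = -100 mm) black painted outline on the board, on the board's top face (12 mm above the bench); axes as the board's. The outline is 54 mm (board x) by 50 mm (board y) inside its 4 mm line, so a centred block shows 5 mm of wood all round
- seat_b (a point): centre of the middle (board y = 0) black painted outline on the board, on the board's top face (12 mm above the bench); axes as the board's. The outline is 54 mm (board x) by 50 mm (board y) inside its 4 mm line, so a centred block shows 5 mm of wood all round
- seat_c (a point): centre of the third (board y = +100 mm) black painted outline on the board, on the board's top face (12 mm above the bench); axes as the board's. The outline is 54 mm (board x) by 50 mm (board y) inside its 4 mm line, so a centred block shows 5 mm of wood all round
- block_a: blue steel V-block, 44 mm wide (its x), 40 mm long (its y), 40 mm high, 0.35 to 0.55 kg, standing loose on the board; origin at the centre of its underside, z up. A bright 90-degree V groove runs along its y through the top, 28 mm wide at the mouth, its bottom 26 mm above the underside. The three blocks are alike and each looks the same turned half round
- block_b: blue steel V-block, 44 mm wide (its x), 40 mm long (its y), 40 mm high, 0.35 to 0.55 kg, standing loose on the board; origin at the centre of its underside, z up. A bright 90-degree V groove runs along its y through the top, 28 mm wide at the mouth, its bottom 26 mm above the underside. The three blocks are alike and each looks the same turned half round
- block_c: blue steel V-block, 44 mm wide (its x), 40 mm long (its y), 40 mm high, 0.35 to 0.55 kg, standing loose on the board; origin at the centre of its underside, z up. A bright 90-degree V groove runs along its y through the top, 28 mm wide at the mouth, its bottom 26 mm above the underside. The three blocks are alike and each looks the same turned half round
- tube: loose brass tube with bright end bands, 20 mm in diameter, 300 mm long, 0.15 kg; origin at its middle on its axis, its x along the tube. It starts in the notches of the wooden stand, axis 59 mm above the bench. Lying in the set-up row, its axis is 40 mm above the board's top face; between neighbouring blocks 60 mm of its length is free for the fingers
- stand: fixed pale wooden stand, 240 mm long (its x) and 50 mm wide, foot 12 mm high, with two notched uprights 16 mm thick and 59 mm high, centred 100 mm either side of its middle; the tube lies along its x. Origin at the centre of its underside. It is left or right of the board
- tray: bystander: dark steel tray 150 x 100 x 30 mm with small brass caps, loose, on the other side of the board from the stand; origin at the centre of its underside
- oil: bystander: white oil bottle, 40 mm in diameter, 95 mm high, loose; origin at the centre of its underside
- jar: bystander: amber polish jar with a black cap, 60 mm in diameter and 60 mm high, loose; origin at the centre of its underside
Mind the look-alikes: they are no part of the job. Leave any pink look-alike of the block_b alone. Leave any purple look-alike of the block_a alone.

How it is judged:
On the way, in this order (a step that is already met when the one before it is completed fails the run):
1. a V-block stands centred and square in each of the three outlines, all let go, with the tube still on its stand (((horizontal distance between block_a and seat_a below 0.006 m and angle between the y axis of block_a and the y axis of board, either way round below 0.09 rad and angle between block_a's own z axis and vertical below 0.05 rad and z of block_a in the frame of seat_a below 0.004 m) or (horizontal distance between block_b and seat_a below 0.006 m and angle between the y axis of block_b and the y axis of board, either way round below 0.09 rad and angle between block_b's own z axis and vertical below 0.05 rad and z of block_b in the frame of seat_a below 0.004 m) or (horizontal distance between block_c and seat_a below 0.006 m and angle between the y axis of block_c and the y axis of board, either way round below 0.09 rad and angle between block_c's own z axis and vertical below 0.05 rad and z of block_c in the frame of seat_a below 0.004 m)) and ((horizontal distance between block_a and seat_b below 0.006 m and angle between the y axis of block_a and the y axis of board, either way round below 0.09 rad and angle between block_a's own z axis and vertical below 0.05 rad and z of block_a in the frame of seat_b below 0.004 m) or (horizontal distance between block_b and seat_b below 0.006 m and angle between the y axis of block_b and the y axis of board, either way round below 0.09 rad and angle between block_b's own z axis and vertical below 0.05 rad and z of block_b in the frame of seat_b below 0.004 m) or (horizontal distance between block_c and seat_b below 0.006 m and angle between the y axis of block_c and the y axis of board, either way round below 0.09 rad and angle between block_c's own z axis and vertical below 0.05 rad and z of block_c in the frame of seat_b below 0.004 m)) and ((horizontal distance between block_a and seat_c below 0.006 m and angle between the y axis of block_a and the y axis of board, either way round below 0.09 rad and angle between block_a's own z axis and vertical below 0.05 rad and z of block_a in the frame of seat_c below 0.004 m) or (horizontal distance between block_b and seat_c below 0.006 m and angle between the y axis of block_b and the y axis of board, either way round below 0.09 rad and angle between block_b's own z axis and vertical below 0.05 rad and z of block_b in the frame of seat_c below 0.004 m) or (horizontal distance between block_c and seat_c below 0.006 m and angle between the y axis of block_c and the y axis of board, either way round below 0.09 rad and angle between block_c's own z axis and vertical below 0.05 rad and z of block_c in the frame of seat_c below 0.004 m)) and contact force between the fingers and block_a below 0.3 N and contact force between the fingers and block_b below 0.3 N and contact force between the fingers and block_c below 0.3 N and distance of tube from where it was at the start of the episode below 0.02 m), for 0.2 s.
2. the tube is in place in the grooves while the fingers still touch it (lowered, not dropped) (z of tube in the frame of seat_b between 0.034 and 0.048 m and x of tube in the frame of seat_b between -0.009 and 0.009 m and y of tube in the frame of seat_b between -0.025 and 0.025 m and angle between the x axis of tube and the y axis of board, either way round below 0.06 rad and contact force between the fingers and tube above 0.3 N), for 0.05 s.
At the end, for the whole second after the job is handed in: Each outline holds an upright V-block, centre within 6 mm, groove within 0.09 rad of the row; the tube rests in the grooves, axis 34 to 48 mm above the board, within 0.06 rad of the row, middle within 9 mm across and 25 mm along of the middle outline; all let go and at rest (((horizontal distance between block_a and seat_a below 0.006 m and angle between the y axis of block_a and the y axis of board, either way round below 0.09 rad and angle between block_a's own z axis and vertical below 0.05 rad and z of block_a in the frame of seat_a below 0.004 m) or (horizontal distance between block_b and seat_a below 0.006 m and angle between the y axis of block_b and the y axis of board, either way round below 0.09 rad and angle between block_b's own z axis and vertical below 0.05 rad and z of block_b in the frame of seat_a below 0.004 m) or (horizontal distance between block_c and seat_a below 0.006 m and angle between the y axis of block_c and the y axis of board, either way round below 0.09 rad and angle between block_c's own z axis and vertical below 0.05 rad and z of block_c in the frame of seat_a below 0.004 m)) and ((horizontal distance between block_a and seat_b below 0.006 m and angle between the y axis of block_a and the y axis of board, either way round below 0.09 rad and angle between block_a's own z axis and vertical below 0.05 rad and z of block_a in the frame of seat_b below 0.004 m) or (horizontal distance between block_b and seat_b below 0.006 m and angle between the y axis of block_b and the y axis of board, either way round below 0.09 rad and angle between block_b's own z axis and vertical below 0.05 rad and z of block_b in the frame of seat_b below 0.004 m) or (horizontal distance between block_c and seat_b below 0.006 m and angle between the y axis of block_c and the y axis of board, either way round below 0.09 rad and angle between block_c's own z axis and vertical below 0.05 rad and z of block_c in the frame of seat_b below 0.004 m)) and ((horizontal distance between block_a and seat_c below 0.006 m and angle between the y axis of block_a and the y axis of board, either way round below 0.09 rad and angle between block_a's own z axis and vertical below 0.05 rad and z of block_a in the frame of seat_c below 0.004 m) or (horizontal distance between block_b and seat_c below 0.006 m and angle between the y axis of block_b and the y axis of board, either way round below 0.09 rad and angle between block_b's own z axis and vertical below 0.05 rad and z of block_b in the frame of seat_c below 0.004 m) or (horizontal distance between block_c and seat_c below 0.006 m and angle between the y axis of block_c and the y axis of board, either way round below 0.09 rad and angle between block_c's own z axis and vertical below 0.05 rad and z of block_c in the frame of seat_c below 0.004 m)) and z of tube in the frame of seat_b between 0.034 and 0.048 m and x of tube in the frame of seat_b between -0.009 and 0.009 m and y of tube in the frame of seat_b between -0.025 and 0.025 m and angle between the x axis of tube and the y axis of board, either way round below 0.06 rad and linear speed of each of tube, block_a, block_b, block_c below 0.02 m/s and contact force between tube and the fingers below 0.1 N and contact force between the fingers and block_a below 0.3 N and contact force between the fingers and block_b below 0.3 N and contact force between the fingers and block_c below 0.3 N); the robot touches nothing.
It fails at once if a V-block is lifted more than 15 mm off the board, or slides off it (z of any of block_a, block_b, block_c in the frame of seat_b above 0.015 m or z of any of block_a, block_b, block_c in the frame of seat_b below -0.008 m).
It fails at once if a V-block is tipped over (angle between any of block_a, block_b, block_c's own z axis and vertical above 0.6 rad).
It fails at once if the parts tray is moved by more than 20 mm (distance of tray from where it was at the start of the episode above 0.02 m).
It fails at once if the oil bottle is moved by more than 20 mm (distance of oil from where it was at the start of the episode above 0.02 m).
It fails at once if the polish jar is moved by more than 20 mm (distance of jar from where it was at the start of the episode above 0.02 m).
It also fails if it takes over 64 s, if anything falls off the work surface, if the arm or the gripper's body presses on something with over 40 N, if the wrist force passes 120 N, or if a joint passes its speed limit or range.

## Working session

There is one attempt and no reset: what is moved stays moved. The work goes in short steps, Python scripts to look and compute and a tool call to move; the robot and the scene stay as the last step left them, time stands still between calls to the robot, and variables do not carry over. Pictures are saved under pics/ and viewed, about 8 in all and at most 12, crops included, and the job is handed in when it is done.

Besides the shell and the picture viewer there is one more tool, called after "Request:" as name(argument=value, ...), one argument or row to a line, values as JSON. apply_moves: Moves the arm, as the interface text tells. Its arguments: {"type":"object","properties":{"plan":{"type":"array","items":{"type":"array","items":{"type":"number"}}},"squeeze":{"type":"number"}},"required":["plan"]}

```bash
ls; mkdir -p pics; python3 - <<'E'
from cell import robot,cams
import cv2,json
for n in("top","scene"):
    im=cams.read_camera(n); cv2.imwrite(f"pics/{n}0.png",im)
    c=cams.calibration(n); print(n,c)
s=robot.observe(); print(s)
E
```

```text
pics
top {'fx': 406.92792679790097, 'fy': 406.92792679790097, 'cx': 273.5632950096465, 'cy': 212.42083174610178, 'dist': array([-0.02117195,  0.        ,  0.        ,  0.        ,  0.        ]), 'extrinsics': array([[ 0.01333646, -0.99982474, -0.01313876, -0.00696884],
       [ 0.99744405,  0.01237995,  0.07037115, -0.52778898],
       [-0.07019616, -0.01404368,  0.99743435, -1.04849422],
       [ 0.        ,  0.        ,  0.        ,  1.        ]])}
scene {'fx': 505.92766634038065, 'fy': 505.92766634038065, 'cx': 276.2639955193879, 'cy': 209.09274337531204, 'dist': array([0.00676989, 0.        , 0.        , 0.        , 0.        ]), 'extrinsics': array([[-0.05982892,  0.99820591, -0.00233779,  0.02998879],
       [-0.64821954, -0.03707078,  0.76055058,  0.29826104],
       [ 0.75909942,  0.04701832,  0.64927448, -1.73576178],
       [ 0.        ,  0.        ,  0.        ,  1.        ]])}
{'time': 0.1, 'qpos': array([-1.45102637e+00,  3.42647852e-01,  1.52491178e+00, -3.88514146e-05,
        1.27542153e+00, -1.46049518e-01]), 'qvel': array([-0.0003884 ,  0.00024404, -0.00250375,  0.00014557, -0.00063642,
       -0.00054966]), 'joint_efforts': array([ 1.85605873e-03, -4.32003736e+01, -2.44696552e+01,  7.19701289e-02,
        5.26245323e-02, -3.89645811e-05]), 'tool_pos': array([ 0.13786025, -0.50621124,  0.23712055]), 'tool_rot': array([-1.57217546e+00,  1.65313397e-04, -2.87576196e+00]), 'contact_force': array([-0.00711472,  0.3851928 ,  0.08269109]), 'torque': array([ 0.00038643, -0.00406236,  0.00320405]), 'opening': 0.09167417369072875}
```

View pics/top0.png

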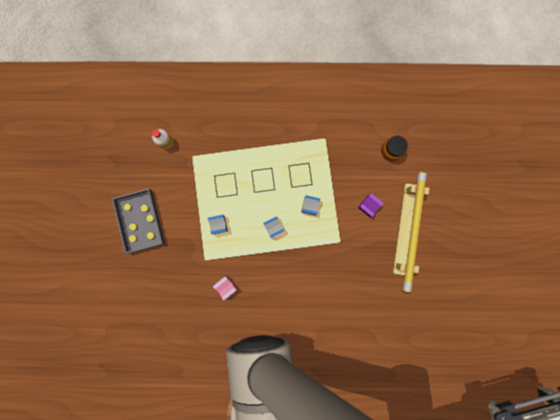

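View pics/scene0.png

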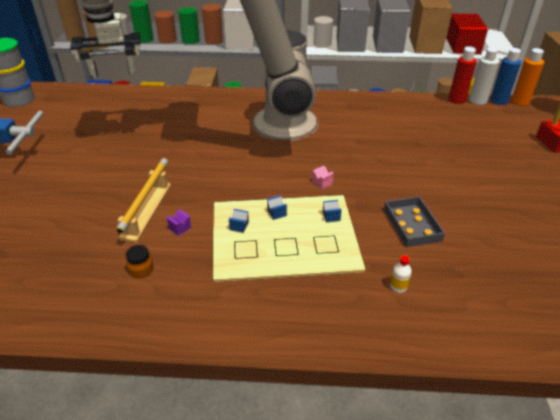

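Top view: board spans (193,155)-(339,243), and the blue blocks are at (218,225), (274,228) and (311,205). Pink (224,288) and purple (371,205) are the look-alikes. The tube is at (415,232) on the stand at (410,230), tray at (138,220), oil at (161,138), jar at (396,148).

```bash
cat > h.py <<'E'
import numpy as np, cv2
from cell import robot,cams
def rays(name,px):
    c=cams.calibration(name); K=np.array([[c["fx"],0,c["cx"]],[0,c["fy"],c["cy"]],[0,0,1]])
    u=cv2.undistortPoints(np.float64(px).reshape(-1,1,2),K,c["dist"]).reshape(-1,2)
    d=np.c_[u[:,0],-u[:,1],-np.ones(len(u))]; E=c["extrinsics"]; R=E[:3,:3]
    return -R.T@E[:3,3], d@R
def onplane(name,px,z):
    o,d=rays(name,px); return (o+d*((z-o[2])/d[:,2])[:,None])[:,:2]
def project(name,P):
    c=cams.calibration(name); K=np.array([[c["fx"],0,c["cx"]],[0,c["fy"],c["cy"]],[0,0,1]])
    q=np.c_[P,np.ones(len(P))]@c["extrinsics"].T; q=q[:,:3]*[1,-1,-1]
    return cv2.projectPoints(q,np.zeros(3),np.zeros(3),K,c["dist"])[0].reshape(-1,2)
def comps(mask,amin=30):
    n,l,s,c=cv2.connectedComponentsWithStats(mask.astype(np.uint8),connectivity=8)
    return [(l==i,s[i,4],c[i]) for i in range(1,n) if s[i,4]>=amin]
E
python3 - <<'E'
from h import *
im=cv2.imread("pics/top0.png"); hsv=cv2.cvtColor(im,cv2.COLOR_BGR2HSV); H,S,V=cv2.split(hsv)
for p in [(218,220),(218,227),(274,225),(311,207),(260,200),(224,288),(371,205),(416,230),(405,225),(421,177)]: print(p,hsv[p[1],p[0]])
b=((H>22)&(H<40)&(V>150)&(S>40))
b[:,345:]=0
m=max(comps(b,500),key=lambda t:t[1])
cn=cv2.findContours(m[0].astype(np.uint8),0,2)[0]; cn=max(cn,key=cv2.contourArea)
h=cv2.convexHull(cn)
r=onplane("top",h.reshape(-1,2),.012)
print("board",m[1:],cv2.minAreaRect(np.float32(r*1000)))
a=cv2.approxPolyDP(h,6,True).reshape(-1,2);print(a.tolist(),onplane("top",a,.012).round(4).tolist())
# outlines: dark interior pieces
d=(V<90)&(cv2.erode(cv2.drawContours(np.zeros(V.shape,np.uint8),[h],-1,1,-1),np.ones((5,5)))>0)
for mm,ar,c in comps(d,20):
    pts=np.argwhere(mm)[:,::-1]; q=onplane("top",pts,.012)
    print(ar,c.round(1),H[mm].mean().round(),[np.round(x,1) for x in cv2.minAreaRect(np.float32(q*1000))])
x=cv2.resize(im[150:270,185:345],None,fx=5,fy=5,interpolation=cv2.INTER_CUBIC); cv2.imwrite("pics/crop1.png",x)
E
```

```text
(218, 220) [ 23  13 156]
(218, 227) [ 23  12 170]
(274, 225) [ 25  10 153]
(311, 207) [ 21  11 165]
(260, 200) [ 31  66 217]
(224, 288) [172  91 215]
(371, 205) [144 158 152]
(416, 230) [ 24 159 218]
(405, 225) [ 24  97 216]
(421, 177) [ 21   9 207]
board (np.int32(12878), array([265.33895015, 197.44121758])) ((565.736083984375, 22.120147705078125), (280.300537109375, 359.6969909667969), 8.242545127868652)
[[324, 139], [339, 241], [205, 259], [193, 156]] [[0.7265, -0.1322], [0.4553, -0.1726], [0.4035, 0.1783], [0.6769, 0.2174]]
```

View pics/crop1.png

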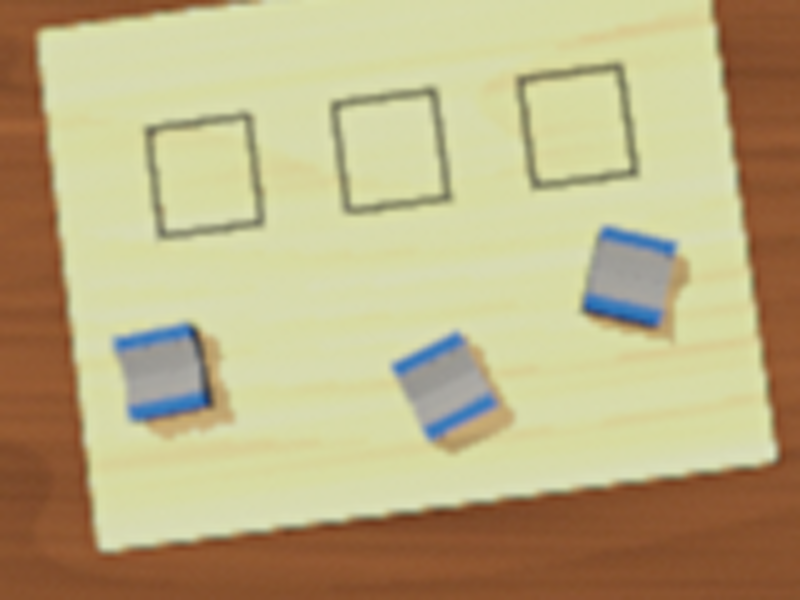

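Crop confirms that the three blue blocks have grooves running roughly left to right, with all three outlines empty. Board rectangle fits at 280.3 x 359.7 mm and yaw 8.24°. Next I measure the outlines, blocks and tube.

```bash
cat >> h.py <<'E'
YAW=np.deg2rad(8.24); BC=np.array([.56574,.02212]); RB=np.array([[np.cos(YAW),-np.sin(YAW)],[np.sin(YAW),np.cos(YAW)]])
def toboard(p): return (np.asarray(p)-BC)@RB
def fromboard(p): return BC+np.asarray(p)@RB.T
def blocks(im,name="top"):
    hsv=cv2.cvtColor(im,cv2.COLOR_BGR2HSV); H,S,V=cv2.split(hsv)
    blue=(H>98)&(H<125)&(S>90)&(V>125)
    out=[]
    cl=cv2.dilate((blue).astype(np.uint8),np.ones((15,15)))
    for m,a,c in comps(cl,100):
        pts=np.argwhere((m>0)&blue)[:,::-1]
        if len(pts)<25: continue
        q=onplane(name,pts,.052)
        out.append((c,len(pts),q))
    return out
def rect(q): # q in m, -> centre, (w,h) mm, angle deg
    r=cv2.minAreaRect(np.float32(q*1000)); return r
E
python3 - <<'E'
from h import *
im=cv2.imread("pics/top0.png"); hsv=cv2.cvtColor(im,cv2.COLOR_BGR2HSV); H,S,V=cv2.split(hsv)
print("cam",rays("top",[[0,0]])[0].round(3))
pb=cv2.convexHull(np.int32(project("top",np.c_[fromboard([[s*.137,t*.177] for s in(1,-1) for t in(1,-1)]),[.012]*4])).reshape(-1,1,2))
ins=cv2.fillConvexPoly(np.zeros(V.shape,np.uint8),pb,1)>0
d=ins&(V<175)&~((H>95)&(H<130))
for m,a,c in comps(d,60):
    pts=np.argwhere(m)[:,::-1]; r=rect(onplane("top",pts,.012)); b=toboard(np.array(r[0])/1000)*1000
    print("dark",a,c.round(1),np.round(r[0],1),np.round(r[1],1),round(r[2],1),"board",b.round(1))
for c,n,q in blocks(im):
    r=rect(q); print("blk",c.round(),n,"mean",(q.mean(0)*1000).round(1),"rect",np.round(r[0],1),np.round(r[1],1),round(r[2],1),"board",(toboard(q.mean(0))*1000).round(1))
# tube
t=(H>18)&(H<30)&(S>135)&(V>120); t[:,:380]=0; t[:160]=0
for m,a,c in comps(t,150):
    pts=np.argwhere(m)[:,::-1]; r=rect(onplane("top",pts,.059)); print("tube",a,c.round(1),np.round(r[0],1),np.round(r[1],1),round(r[2],1))
w=(S<30)&(V>170); w[:,:395]=0; w[:165]=0;w[300:]=0; w[:,435:]=0
for m,a,c in comps(w,8):
    pts=np.argwhere(m)[:,::-1]; print("band",a,c.round(1),(onplane("top",[c],.059)*1000).round(1))
E
```

```text
cam [ 0.453 -0.015  1.083]
dark 158 [300.1 174.9] [629.2 -68.8] [62.8 58.8] 8.1 board [ 49.8 -99.1]
dark 151 [262.8 179.9] [614.9  29.9] [62.9 58.3] 8.5 board [49.7  0.7]
dark 153 [225.4 184.9] [600.4 128.7] [62.9 58.6] 8.5 board [ 49.6 100.5]
dark 154 [310.3 204.2] [551.8 -97.3] [42.5 27. ] 75.7 board [ -30.9 -116.1]
dark 161 [218.2 223.5] [493.4 145. ] [43.6 43.5] 17.3 board [-54. 132.]
dark 146 [273.4 226.4] [4.922e+02 1.000e-01] [27.1 41.2] 27.3 board [-75.9 -11.2]
blk [311. 205.] 78 mean [543.4 -93.7] rect [546.2 -94.1] [37.4 42.1] 78.1 board [ -38.7 -111.5]
blk [217. 224.] 79 mean [492.5 143. ] rect [493.8 143.6] [42.5 37. ] 14.2 board [-55.2 130.1]
blk [273. 227.] 66 mean [ 4.888e+02 -3.000e-01] rect [ 4.891e+02 -1.000e-01] [40.8 36.2] 29.0 board [-79.4 -11.2]
tube 817 [414.3 231.4] [ 482.7 -354.7] [ 21.3 255.1] 82.1
band 33 [421.9 176.7] [[ 620.3 -375.3]]
band 36 [407.3 286. ] [[ 345.6 -335.9]]
```

Outlines agree with the board fit to within 0.7 mm, and the blocks fit at their true size. The tube centre is (483,-355) at an angle of -8.2°, with its height consistent.

Plan: the right block goes to seat_a, the middle one to seat_b and the left one to seat_c, each gripped across its 44 mm width.

```bash
cat > m.py <<'E'
# python3 m.py  cx cy cz cyaw  tx ty tz tyaw ...   (mm, deg): local shift (m) and turn about tool y (deg) for each target
import sys, numpy as np
a=np.array(list(map(float,sys.argv[1:]))).reshape(-1,4); c=a[0]
y=np.deg2rad(c[3]); X=np.array([np.cos(y),np.sin(y),0]); Z=np.array([-np.sin(y),np.cos(y),0])
for t in a[1:]:
    d=(t-c)[:3]/1000; w=(t[3]-c[3]+180)%360-180
    print([round(float(v),4) for v in (X@d,-d[2],Z@d,0,-w,0)])
E
python3 m.py 138 -507 238 -164.77 546.2 -94.1 120 -101.9
python3 - <<'E'
from h import *
for n,y in(("a",-.1),("b",0),("c",.1)): print(n,(fromboard([.0498,y+.0004])*1000).round(1))
E
```

```text
[-0.5023, 0.118, -0.2912, 0.0, -62.87, 0.0]
a [629.3 -69.3]
b [615.   29.7]
c [600.6 128.6]
```

Request:
apply_moves(
  plan=[
    [-0.502, 0.05, -0.291, 0, -62.9, 0, -1],
    [-0.502, 0.05, -0.291, 0, -62.9, 0, -1],
    [-0.502, 0.05, -0.291, 0, -62.9, 0, -1],
    [-0.502, 0.05, -0.291, 0, -62.9, 0, -1],
    [-0.502, 0.05, -0.291, 0, -62.9, 0, -1],
  ],
  squeeze=20,
)

```text
time: 0.72
tool_pos: [0.3578, -0.2835, 0.2106]
tool_rot: [-1.571, -0.0, -1.932]
contact_force: [0.8, -0.5, 0.0]
opening: 0.0917
```

```bash
python3 m.py 357.8 -284 210.8 -111 546.2 -94.1 120 -101.9
```

```text
[-0.2448, 0.0908, 0.1078, 0.0, -9.1, 0.0]
```

Request:
apply_moves(
  plan=[
    [-0.245, 0.091, 0.108, 0, -9.1, 0, -1],
    [-0.245, 0.091, 0.108, 0, -9.1, 0, -1],
    [-0.245, 0.091, 0.108, 0, -9.1, 0, -1],
    [-0.245, 0.091, 0.108, 0, -9.1, 0, -1],
    [-0.245, 0.091, 0.108, 0, -9.1, 0, -1],
  ],
)

```text
time: 1.35
tool_pos: [0.5465, -0.0927, 0.1182]
tool_rot: [-1.573, 0.0, -1.777]
contact_force: [0.1, -0.8, 0.5]
opening: 0.0918
```

Request:
apply_moves(
  plan=[
    [0.001, 0.05, 0, 0, 0, 0, -1],
    [0.001, 0.08, 0, 0, 0, 0, -1],
    [0.001, 0.09, 0, 0, 0, 0, -1],
    [0.001, 0.09, 0, 0, 0, 0, 0.3],
    [0.001, 0.09, 0, 0, 0, 0, 0.3],
  ],
)

```text
time: 1.98
tool_pos: [0.5463, -0.0967, 0.0312]
tool_rot: [-1.568, -0.0, -1.78]
contact_force: [-0.4, 0.8, 0.5]
opening: 0.0762
```

Request:
apply_moves(
  plan=[
    [0, 0, 0, 0, 0, 0, 0.5],
    [0, 0, 0, 0, 0, 0, 0.5],
    [0, 0, 0, 0, 0, 0, 0.5],
    [0, 0, 0, 0, 0, 0, 0.5],
    [0, 0, 0, 0, 0, 0, 0.5],
  ],
)

```text
time: 2.6
tool_pos: [0.5462, -0.0966, 0.0304]
tool_rot: [-1.569, -0.0, -1.78]
contact_force: [2.4, -0.0, 3.7]
opening: 0.0435
```

```bash
python3 m.py 546.2 -96.6 30.4 -102 629.6 -71.7 30.4 -81.76
```

```text
[-0.0417, -0.0, 0.0764, 0.0, -20.24, 0.0]
```

Request:
apply_moves(
  plan=[
    [-0.008, 0, 0.015, 0, -4, 0, 0.5],
    [-0.017, 0, 0.031, 0, -8, 0, 0.5],
    [-0.025, 0, 0.046, 0, -12, 0, 0.5],
    [-0.034, 0, 0.062, 0, -16, 0, 0.5],
    [-0.042, 0, 0.0765, 0, -20.2, 0, 0.5],
  ],
)

```text
time: 3.22
tool_pos: [0.6273, -0.0714, 0.0303]
tool_rot: [-1.576, 0.0, -1.424]
contact_force: [-8.7, -2.6, 10.1]
opening: 0.0441
```

```bash
cat > look.py <<'E'
from h import *; import sys
im=cams.read_camera("top"); cv2.imwrite(f"pics/{sys.argv[1]}.png",im)
s=robot.observe(); print("tcp",(s["tool_pos"]*1000).round(1),np.rad2deg(s["tool_rot"]).round(2),s["time"])
for c,n,q in blocks(im):
    r=rect(q); print("px",c.round(),n,"rect",np.round(r[0],1),np.round(r[1],1),round(r[2],1),"board",(toboard(np.array(r[0])/1000)*1000).round(1),"mean",(toboard(q.mean(0))*1000).round(1))
E
python3 look.py t1
```

```text
tcp [629.8 -70.8  30.3] [-9.005e+01 -2.000e-02 -8.142e+01] 3.275
px [217. 224.] 79 rect [493.8 143.6] [42.5 37. ] 14.2 board [-53.8 130.5] mean [-55.2 130.1]
```

Request:
apply_moves(
  plan=[
    [0.001, 0, 0, 0, 0.3, 0, 0.5],
    [0.001, 0, 0, 0, 0.3, 0, 0],
    [0.001, 0, 0, 0, 0.3, 0, -1],
    [0.001, -0.03, 0, 0, 0.3, 0, -1],
    [0.001, -0.09, 0, 0, 0.3, 0, -1],
  ],
)

```text
time: 3.9
tool_pos: [0.6267, -0.0719, 0.1175]
tool_rot: [-1.578, 0.003, -1.433]
contact_force: [0.5, 0.1, 0.0]
opening: 0.0712
```

```bash
python3 m.py 630 -71.7 120 -81.7 489.1 -0.1 115 -61
```

```text
[-0.0912, 0.005, -0.1291, 0.0, -20.7, 0.0]
```

Request:
apply_moves(
  plan=[
    [-0.03, 0, -0.043, 0, -7, 0, -1],
    [-0.061, 0, -0.087, 0, -14, 0, -1],
    [-0.091, 0, -0.129, 0, -20.7, 0, -1],
    [-0.091, 0, -0.129, 0, -20.7, 0, -1],
    [-0.091, 0, -0.129, 0, -20.7, 0, -1],
  ],
)

```text
time: 4.53
tool_pos: [0.4893, -0.0001, 0.1201]
tool_rot: [-1.57, -0.001, -1.072]
contact_force: [0.5, -0.2, -0.3]
opening: 0.092
```

```bash
python3 look.py t2
```

```text
tcp [ 4.898e+02 -3.000e-01  1.200e+02] [-8.996e+01 -5.000e-02 -6.141e+01] 4.575
px [301. 173.] 89 rect [627.  -69.3] [45.1 36.5] 8.5 board [ 47.5 -99.2] mean [ 47.5 -98.8]
px [217. 224.] 79 rect [493.8 143.6] [42.5 37. ] 14.2 board [-53.8 130.5] mean [-55.2 130.1]
```

Seat_a block is at about board (49,-99), angle 8.5°, so it is in place. Middle block next.

Request:
apply_moves(
  plan=[
    [0, 0.05, 0, 0, 0, 0, -1],
    [0, 0.08, 0, 0, 0, 0, -1],
    [0, 0.091, 0, 0, 0, 0, -1],
    [0, 0.091, 0, 0, 0, 0, 0.3],
    [0, 0.091, 0, 0, 0, 0, 0.5],
  ],
)

```text
time: 5.2
tool_pos: [0.4898, -0.0, 0.0298]
tool_rot: [-1.569, -0.001, -1.071]
contact_force: [-0.1, 1.0, 0.4]
opening: 0.0761
```

Request:
apply_moves(
  plan=[
    [0, 0, 0, 0, 0, 0, 0.5],
    [0, 0, 0, 0, 0, 0, 0.5],
    [0, 0, 0, 0, 0, 0, 0.5],
    [0, 0, 0, 0, 0, 0, 0.5],
    [0, 0, 0, 0, 0, 0, 0.5],
  ],
)

```text
time: 5.82
tool_pos: [0.4895, 0.0004, 0.0293]
tool_rot: [-1.569, -0.001, -1.071]
contact_force: [2.8, 3.1, 5.4]
opening: 0.0442
```

```bash
python3 m.py 489.5 0.4 30 -61.4 615 29.9 30 -81.76
```

```text
[0.0342, -0.0, 0.1243, 0.0, 20.36, 0.0]
```

Request:
apply_moves(
  plan=[
    [0.007, 0, 0.025, 0, 4, 0, 0.5],
    [0.014, 0, 0.05, 0, 8, 0, 0.5],
    [0.021, 0, 0.075, 0, 12, 0, 0.5],
    [0.028, 0, 0.1, 0, 16.4, 0, 0.5],
    [0.034, 0, 0.1245, 0, 20.4, 0, 0.5],
  ],
)

```text
time: 6.45
tool_pos: [0.6122, 0.0297, 0.0289]
tool_rot: [-1.577, -0.0, -1.429]
contact_force: [-9.2, -2.4, 11.0]
opening: 0.0436
```

```bash
python3 look.py t3
```

```text
tcp [616.4  30.4  29.1] [-8.999e+01 -3.000e-02 -8.205e+01] 6.5
px [301. 173.] 87 rect [626.8 -69.3] [44.7 36.5] 8.5 board [ 47.4 -99.2] mean [ 47.  -99.1]
```

Request:
apply_moves(
  plan=[
    [0, 0, -0.001, 0, 0, 0, 0.5],
    [0, 0, -0.001, 0, 0, 0, 0],
    [0, 0, -0.001, 0, 0, 0, -1],
    [0, -0.03, -0.001, 0, 0, 0, -1],
    [0, -0.09, -0.001, 0, 0, 0, -1],
  ],
)

```text
time: 7.12
tool_pos: [0.6101, 0.0298, 0.1165]
tool_rot: [-1.58, 0.002, -1.427]
contact_force: [1.2, 0.1, -0.2]
opening: 0.0711
```

```bash
python3 m.py 615.2 30 120 -82 493.8 143.6 120 -75.8
```

```text
[-0.1294, -0.0, -0.1044, 0.0, -6.2, 0.0]
```

Request:
apply_moves(
  plan=[
    [-0.043, 0, -0.035, 0, -2, 0, -1],
    [-0.086, 0, -0.07, 0, -4, 0, -1],
    [-0.1295, 0, -0.1045, 0, -6.2, 0, -1],
    [-0.1295, 0, -0.1045, 0, -6.2, 0, -1],
    [-0.1295, 0, -0.1045, 0, -6.2, 0, -1],
  ],
)

```text
time: 7.75
tool_pos: [0.4913, 0.1428, 0.1188]
tool_rot: [-1.571, -0.0, -1.318]
contact_force: [0.2, -0.8, 0.6]
opening: 0.0918
```

```bash
python3 look.py t4
```

```text
tcp [491.8 142.4 118.8] [-9.001e+01 -3.000e-02 -7.559e+01] 7.8
px [301. 173.] 88 rect [626.8 -69.3] [44.7 36.5] 8.5 board [ 47.4 -99.2] mean [ 47.3 -98.9]
px [263. 179.] 80 rect [611.2  27.4] [43.7 36.1] 8.5 board [45.7 -1.3] mean [44.2 -1.2]
```

Request:
apply_moves(
  plan=[
    [-0.001, 0.05, 0.002, 0, 0, 0, -1],
    [-0.001, 0.08, 0.002, 0, 0, 0, -1],
    [-0.001, 0.09, 0.002, 0, 0, 0, -1],
    [-0.001, 0.09, 0.002, 0, 0, 0, 0.3],
    [-0.001, 0.09, 0.002, 0, 0, 0, 0.5],
  ],
)

```text
time: 8.43
tool_pos: [0.4941, 0.1444, 0.0299]
tool_rot: [-1.569, -0.0, -1.319]
contact_force: [0.5, -0.6, 0.4]
opening: 0.0764
```

Request:
apply_moves(
  plan=[
    [0, 0, 0, 0, 0, 0, 0.5],
    [0, 0, 0, 0, 0, 0, 0.5],
    [0, 0, 0, 0, 0, 0, 0.5],
    [0, 0, 0, 0, 0, 0, 0.5],
    [0, 0, 0, 0, 0, 0, 0.5],
  ],
)

```text
time: 9.05
tool_pos: [0.4939, 0.1448, 0.0294]
tool_rot: [-1.569, -0.0, -1.319]
contact_force: [2.7, 1.7, 4.0]
opening: 0.0439
```

```bash
python3 m.py 493.9 144.8 30 -75.6 600.4 129.8 30 -81.76
```

```text
[0.041, -0.0, 0.0994, 0.0, 6.16, 0.0]
```

Request:
apply_moves(
  plan=[
    [0.01, 0, 0.025, 0, 1.5, 0, 0.5],
    [0.02, 0, 0.05, 0, 3, 0, 0.5],
    [0.031, 0, 0.075, 0, 4.6, 0, 0.5],
    [0.041, 0, 0.0995, 0, 6.2, 0, 0.5],
    [0.041, 0, 0.0995, 0, 6.2, 0, 0.5],
  ],
)

```text
time: 9.68
tool_pos: [0.6013, 0.1291, 0.029]
tool_rot: [-1.568, -0.001, -1.427]
contact_force: [4.0, -1.0, 3.5]
opening: 0.044
```

```bash
python3 look.py t5
```

```text
tcp [600.7 129.3  29. ] [-8.987e+01 -4.000e-02 -8.175e+01] 9.725
px [301. 173.] 89 rect [627.  -69.3] [45.1 36.5] 8.5 board [ 47.5 -99.2] mean [ 47.5 -98.8]
px [263. 179.] 78 rect [611.2  27.4] [43.7 36.1] 8.5 board [45.7 -1.3] mean [44.6 -1.6]
```

Request:
apply_moves(
  plan=[
    [0, 0, 0, 0, 0, 0, 0],
    [0, 0, 0, 0, 0, 0, -1],
    [0, 0, 0, 0, 0, 0, -1],
    [0, -0.03, 0, 0, 0, 0, -1],
    [0, -0.09, 0, 0, 0, 0, -1],
  ],
)

```text
time: 10.35
tool_pos: [0.5971, 0.1297, 0.1169]
tool_rot: [-1.579, 0.0, -1.427]
contact_force: [0.6, 0.9, 0.7]
opening: 0.0815
```

Request:
apply_moves(
  plan=[
    [0, 0, -0.05, 0, 0, 0, -1],
    [0, 0, -0.11, 0, 0, 0, -1],
    [0, 0, -0.17, 0, 0, 0, -1],
    [0, 0, -0.17, 0, 0, 0, -1],
    [0, 0, -0.17, 0, 0, 0, -1],
  ],
)

```text
time: 10.98
tool_pos: [0.4321, 0.1055, 0.1194]
tool_rot: [-1.569, -0.0, -1.427]
contact_force: [1.0, 0.9, 0.5]
opening: 0.0917
```

```bash
python3 look.py t6; python3 - <<'E'
from h import *
im=cv2.imread("pics/t6.png")
cv2.imwrite("pics/crop2.png",cv2.resize(im[155:205,205:325],None,fx=6.6,fy=6.6,interpolation=cv2.INTER_CUBIC))
E
```

```text
tcp [432.8 105.5 119.3] [-8.988e+01 -1.000e-02 -8.176e+01] 11.025
px [301. 173.] 89 rect [627.  -69.3] [45.1 36.5] 8.5 board [ 47.5 -99.2] mean [ 47.5 -98.8]
px [263. 179.] 81 rect [611.2  27.5] [43.8 36.1] 8.8 board [45.7 -1.2] mean [44.5 -1.3]
px [223. 184.] 93 rect [597.7 128.4] [44.6 39.4] 8.9 board [ 46.9 100.6] mean [ 46.4 100.9]
```

View pics/crop2.png

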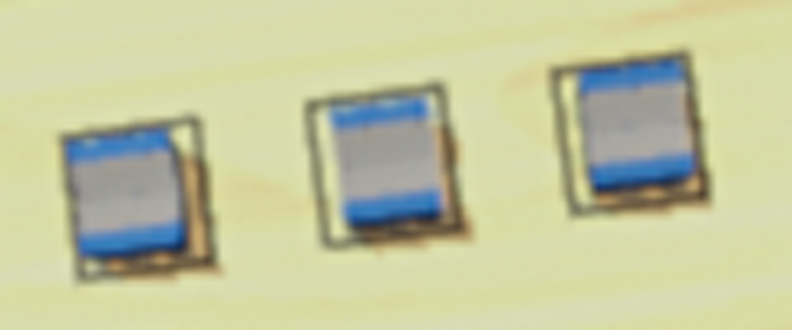

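Seats a and c are right. After allowing for parallax, the middle block is about 3 mm short in x and 1.6 mm off in y. That is inside the limit, but a quick regrip will centre it.

```bash
python3 m.py 432.8 105.5 119.3 -81.76 615.3 28.2 119.3 -81.76
```

```text
[0.1027, -0.0, 0.1695, 0.0, -0.0, 0.0]
```

Request:
apply_moves(
  plan=[
    [0.03, 0, 0.05, 0, 0, 0, -1],
    [0.06, 0, 0.1, 0, 0, 0, -1],
    [0.09, 0, 0.15, 0, 0, 0, -1],
    [0.103, 0, 0.1695, 0, 0, 0, -1],
    [0.103, 0, 0.1695, 0, 0, 0, -1],
  ],
)

```text
time: 11.65
tool_pos: [0.6157, 0.0268, 0.1178]
tool_rot: [-1.571, -0.0, -1.428]
contact_force: [-0.0, 0.5, -0.5]
opening: 0.0919
```

Request:
apply_moves(
  plan=[
    [0, 0.05, 0, 0, 0, 0, -1],
    [0, 0.08, 0, 0, 0, 0, -1],
    [0, 0.09, 0, 0, 0, 0, -1],
    [0, 0.09, 0, 0, 0, 0, 0],
    [0, 0.09, 0, 0, 0, 0, 0],
  ],
)

```text
time: 12.28
tool_pos: [0.6148, 0.0279, 0.0304]
tool_rot: [-1.568, -0.001, -1.427]
contact_force: [0.0, 0.0, 0.0]
opening: 0.0763
```

Now close slowly, then shift 1.6 mm along +y (tool -x).

Request:
apply_moves(
  plan=[
    [0, 0, 0, 0, 0, 0, 0.5],
    [0, 0, 0, 0, 0, 0, 0.5],
    [0, 0, 0, 0, 0, 0, 0.5],
    [0, 0, 0, 0, 0, 0, 0.5],
    [0, 0, 0, 0, 0, 0, 0.5],
  ],
)

```text
time: 12.9
tool_pos: [0.6141, 0.0276, 0.0291]
tool_rot: [-1.57, -0.0, -1.427]
contact_force: [0.5, -0.3, 2.6]
opening: 0.0441
```

Request:
apply_moves(
  plan=[
    [-0.001, 0, 0, 0, 0, 0, 0.5],
    [-0.002, 0, 0, 0, 0, 0, 0.5],
    [-0.002, 0, 0, 0, 0, 0, 0.5],
    [-0.002, 0, 0, 0, 0, 0, 0.5],
    [-0.002, 0, 0, 0, 0, 0, 0.5],
  ],
)

```text
time: 13.52
tool_pos: [0.614, 0.0293, 0.0292]
tool_rot: [-1.57, -0.001, -1.427]
contact_force: [0.1, -5.0, 4.0]
opening: 0.0439
```

Request:
apply_moves(
  plan=[
    [0, 0, 0, 0, 0, 0, 0],
    [0, 0, 0, 0, 0, 0, -1],
    [0, 0, 0, 0, 0, 0, -1],
    [0, 0, 0, 0, 0, 0, -1],
    [0, -0.05, 0, 0, 0, 0, -1],
  ],
)

```text
time: 14.15
tool_pos: [0.6108, 0.0299, 0.0755]
tool_rot: [-1.58, 0.002, -1.427]
contact_force: [1.6, 0.7, 0.4]
opening: 0.0813
```

Request:
apply_moves(
  plan=[
    [0, -0.06, 0, 0, 0, 0, -1],
    [0, -0.12, -0.03, 0, 0, 0, -1],
    [0, -0.12, -0.09, 0, 0, 0, -1],
    [0, -0.12, -0.15, 0, 0, 0, -1],
    [0, -0.12, -0.15, 0, 0, 0, -1],
  ],
)

```text
time: 14.78
tool_pos: [0.4603, 0.0085, 0.1985]
tool_rot: [-1.575, 0.001, -1.428]
contact_force: [1.0, -0.6, -0.3]
opening: 0.0917
```

```bash
python3 look.py t7
```

```text
tcp [463.8   8.2 199.3] [-89.99   0.   -81.79] 14.825
px [301. 173.] 89 rect [627.  -69.3] [45.1 36.5] 8.5 board [ 47.5 -99.2] mean [ 47.5 -98.8]
px [263. 179.] 79 rect [610.8  28.7] [43.4 34.3] 8.8 board [45.5  0.1] mean [44.2 -0. ]
px [223. 184.] 93 rect [597.5 128.4] [44.9 39.4] 8.9 board [ 46.7 100.6] mean [ 46.4 100.9]
```

The rect reading includes the visible side face, which biases it. The groove-mouth edges (blue to grey, both at z = 52 mm) are symmetric about the block centre, so I check x with those in both cameras.

```bash
cat > edge.py <<'E'
from h import *; import sys
from scipy.ndimage import map_coordinates as mc
for n in("top","scene"):
    im=cams.read_camera(n); cv2.imwrite(f"pics/{n}_{sys.argv[1]}.png",im)
    f=im.astype(float); g=f[:,:,0]-f[:,:,2]
    for yc in(-.0995,.0005,.1005):
        xs=np.arange(.010,.095,.0005); P=[]
        acc=0
        for dy in np.linspace(-.012,.012,9):
            p=np.c_[fromboard(np.c_[xs,np.full(len(xs),yc+dy)]),np.full(len(xs),.052)]
            u=project(n,p); acc=acc+mc(g,[u[:,1],u[:,0]],order=1)
        acc/=9; xm=xs*1000
        # inner crossings: blue lobes maxima either side of centre
        k=np.argmin(np.where((xm>38)&(xm<60),acc,1e9)); lo=acc[max(0,k-20):k+20].min()
        h=(max(acc[:k].max(),0)+lo)/2, (acc[k:].max()+lo)/2
        i=k
        while acc[i]<h[0]: i-=1
        j=k
        while acc[j]<h[1]: j+=1
        a=xm[i]; b=xm[j]
        e=j+np.argmax(acc[j:]); 
        while e<len(acc)-1 and acc[e]>acc[j:].max()/2: e+=1
        print(n,yc,"groove edges",a,b,"mid",(a+b)/2,"width",b-a,"far edge",xm[e],"->",xm[e]-22)
    # outline far/near lines at z=.012, at y offsets beyond block: corner strips
    V=f.max(2)
    for yc in(-.1,0,.1):
        r=[]
        for xs in(np.arange(.072,.088,.0005),np.arange(.012,.028,.0005)):
            acc=0
            for dy in np.linspace(-.02,.02,9):
                p=np.c_[fromboard(np.c_[xs,np.full(len(xs),yc+dy)]),np.full(len(xs),.012)]; u=project(n,p); acc=acc+mc(V,[u[:,1],u[:,0]],order=1)
            w=np.clip(np.median(acc)-acc,0,None); r.append((xs[np.argmin(acc)]*1000).round(1))
        print(n,yc,"outline far/near line",r)
E
python3 edge.py e1
```

```text
top -0.0995 groove edges 32.50000000000002 62.00000000000005 mid 47.250000000000036 width 29.50000000000003 far edge 70.00000000000004 -> 48.00000000000004
top 0.0005 groove edges 31.50000000000002 60.50000000000005 mid 46.000000000000036 width 29.00000000000003 far edge 67.50000000000004 -> 45.50000000000004
top 0.1005 groove edges 32.00000000000002 61.50000000000005 mid 46.750000000000036 width 29.50000000000003 far edge 69.00000000000004 -> 47.00000000000004
top -0.1 outline far/near line [np.float64(78.0), np.float64(27.5)]
top 0 outline far/near line [np.float64(78.0), np.float64(26.0)]
top 0.1 outline far/near line [np.float64(78.0), np.float64(27.5)]
scene -0.0995 groove edges 36.50000000000003 63.00000000000004 mid 49.750000000000036 width 26.500000000000014 far edge 94.50000000000007 -> 72.50000000000007
scene 0.0005 groove edges 35.00000000000002 62.00000000000005 mid 48.500000000000036 width 27.00000000000003 far edge 94.50000000000007 -> 72.50000000000007
scene 0.1005 groove edges 36.00000000000003 62.50000000000004 mid 49.250000000000036 width 26.500000000000014 far edge 94.50000000000007 -> 72.50000000000007
scene -0.1 outline far/near line [np.float64(79.5), np.float64(27.5)]
scene 0 outline far/near line [np.float64(79.5), np.float64(27.5)]
scene 0.1 outline far/near line [np.float64(79.5), np.float64(27.5)]
```

All three blocks are within about 1 to 2.5 mm of their seats (both cameras, relative to the outlines) and square to within 0.7°. The row is set, so the tube is next.

```bash
python3 m.py 463.8 8.2 199.3 -81.79 434.5 -348 150 -8.16
```

```text
[0.3484, 0.0493, -0.0799, 0.0, -73.63, 0.0]
```

Request:
apply_moves(
  plan=[
    [0.06, 0, -0.014, 0, -10.5, 0, -1],
    [0.12, 0, -0.028, 0, -21, 0, -1],
    [0.18, 0, -0.041, 0, -31.5, 0, -1],
    [0.24, 0, -0.055, 0, -42, 0, -1],
    [0.3, 0, -0.069, 0, -52.5, 0, -1],
  ],
)

```text
time: 15.55
tool_pos: [0.4442, -0.2705, 0.1988]
tool_rot: [-1.571, -0.001, -0.591]
contact_force: [0.7, 1.5, 0.6]
opening: 0.0919
```

```bash
python3 - <<'E'
from cell import robot; s=robot.observe(); print(s["tool_pos"],s["tool_rot"]*57.2958,s["qvel"])
E
python3 m.py 438.4 -298.7 199.3 -29.3 434.5 -348 150 -8.16
```

```text
[ 0.44423156 -0.2704744   0.19882114] [-8.99937675e+01 -7.80478865e-02 -3.38525237e+01] [-7.89683268e-01  3.31365359e-01 -5.04986666e-01 -1.58618183e-03
  1.67190516e-01 -2.18116170e+00]
[0.0207, 0.0493, -0.0449, 0.0, -21.14, 0.0]
```

Request:
apply_moves(
  plan=[
    [0.008, 0, -0.016, 0, -7, 0, -1],
    [0.016, 0, -0.032, 0, -14, 0, -1],
    [0.0205, 0.03, -0.045, 0, -21.1, 0, -1],
    [0.0205, 0.049, -0.045, 0, -21.1, 0, -1],
    [0.0205, 0.049, -0.045, 0, -21.1, 0, -1],
  ],
)

```text
time: 16.18
tool_pos: [0.435, -0.3168, 0.1482]
tool_rot: [-1.569, 0.002, -0.229]
contact_force: [0.1, -0.6, 0.4]
opening: 0.0916
```

```bash
python3 - <<'E'
from cell import robot,cams; import cv2
im=cams.read_camera("scene"); cv2.imwrite("pics/tubeapp.png",cv2.resize(im[90:290,60:260],None,fx=3,fy=3))
s=robot.observe(); print(s["tool_pos"],s["tool_rot"]*57.2958,s["qpos"])
E
```

```text
[ 0.4354237  -0.3170623   0.14942357] [-8.99805858e+01  3.00787214e-02 -1.31064863e+01] [-7.71715089e-01  4.53153591e-01  1.61349133e+00  2.19918908e-05
  1.07557257e+00 -2.11377053e+00]
```

View pics/tubeapp.png

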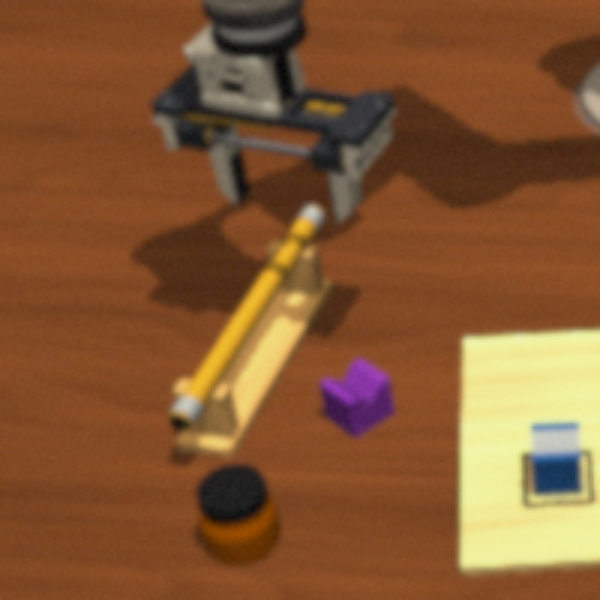

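Gripper is above the near part of the tube, with the tube in its notches and the purple look-alike and jar well clear. The tool is still 31 mm short in y, so I correct that and then descend.

```bash
python3 m.py 435.4 -317 149.4 -13.1 434.5 -348 100 -8.16; python3 m.py 434.5 -348 100 -8.16  434.5 -348 51 -8.16
```

```text
[0.0061, 0.0494, -0.0304, 0.0, -4.94, 0.0]
[0.0, 0.049, 0.0, 0.0, -0.0, 0.0]
```

Request:
apply_moves(
  plan=[
    [0.003, 0, -0.015, 0, -2.5, 0, -1],
    [0.006, 0, -0.0305, 0, -4.9, 0, -1],
    [0.006, 0.03, -0.0305, 0, -4.9, 0, -1],
    [0.006, 0.049, -0.0305, 0, -4.9, 0, -1],
    [0.006, 0.049, -0.0305, 0, -4.9, 0, -1],
  ],
)

```text
time: 16.85
tool_pos: [0.4339, -0.3476, 0.1007]
tool_rot: [-1.57, 0.001, -0.143]
contact_force: [0.9, -0.9, 0.3]
opening: 0.0918
```

Request:
apply_moves(
  plan=[
    [0, 0.03, 0, 0, 0, 0, -1],
    [0, 0.05, 0, 0, 0, 0, -1],
    [0, 0.05, 0, 0, 0, 0, -1],
    [0, 0.05, 0, 0, 0, 0, 0],
    [0, 0.05, 0, 0, 0, 0, 0.3],
  ],
  squeeze=30,
)

```text
time: 17.48
tool_pos: [0.4342, -0.3482, 0.0523]
tool_rot: [-1.572, -0.002, -0.143]
contact_force: [0.4, 0.5, 0.0]
opening: 0.0762
```

Request:
apply_moves(
  plan=[
    [0, 0, 0, 0, 0, 0, 0.5],
    [0, 0, 0, 0, 0, 0, 0.6],
    [0, 0, 0, 0, 0, 0, 0.8],
    [0, 0, 0, 0, 0, 0, 1],
    [0, 0, 0, 0, 0, 0, 1],
  ],
)

```text
time: 18.1
tool_pos: [0.4335, -0.3476, 0.0509]
tool_rot: [-1.571, 0.0, -0.143]
contact_force: [-0.4, -0.2, 0.6]
opening: 0.0265
```

Request:
apply_moves(
  plan=[
    [0, 0, 0, 0, 0, 0, 1],
    [0, 0, 0, 0, 0, 0, 1],
    [0, 0, 0, 0, 0, 0, 1],
    [0, 0, 0, 0, 0, 0, 1],
    [0, 0, 0, 0, 0, 0, 1],
  ],
)

```text
time: 18.73
tool_pos: [0.4336, -0.3462, 0.0508]
tool_rot: [-1.568, 0.001, -0.143]
contact_force: [1.1, 5.1, 2.8]
opening: 0.019
```

Request:
apply_moves(
  plan=[
    [0, -0.01, 0, 0, 0, 0, 1],
    [0, -0.03, 0, 0, 0, 0, 1],
    [0, -0.06, 0, 0, 0, 0, 1],
    [0, -0.1, 0, 0, 0, 0, 1],
    [0, -0.14, 0, 0, 0, 0, 1],
  ],
)

```text
time: 19.35
tool_pos: [0.4332, -0.3477, 0.1925]
tool_rot: [-1.571, 0.0, -0.143]
contact_force: [0.6, 0.5, -0.6]
opening: 0.0193
```

```bash
python3 - <<'E'
from h import *
print((fromboard([.049,.05])*1000).round(1))
im=cams.read_camera("top"); hsv=cv2.cvtColor(im,cv2.COLOR_BGR2HSV); H,S,V=cv2.split(hsv)
cv2.imwrite("pics/lift.png",im)
s=robot.observe(); print(s["tool_pos"]*1000,s["tool_rot"]*57.2958,s["opening"],s["contact_force"])
im=cams.read_camera("scene"); cv2.imwrite("pics/lifts.png",cv2.resize(im[50:290,60:380],None,fx=2.4,fy=2.4))
E
python3 m.py 433.6 -347 190.8 -8.2 608 78.7 190.8 -81.76
```

```text
[607.1  78.6]
[ 435.0409875  -349.56216455  198.33667047] [-90.36221864  -0.41462294  -8.20741271] 0.019217087225721945 [ 1.76599979 -2.21999017  3.19705482]
[0.1119, -0.0, 0.4462, 0.0, 73.56, 0.0]
```

View pics/lifts.png

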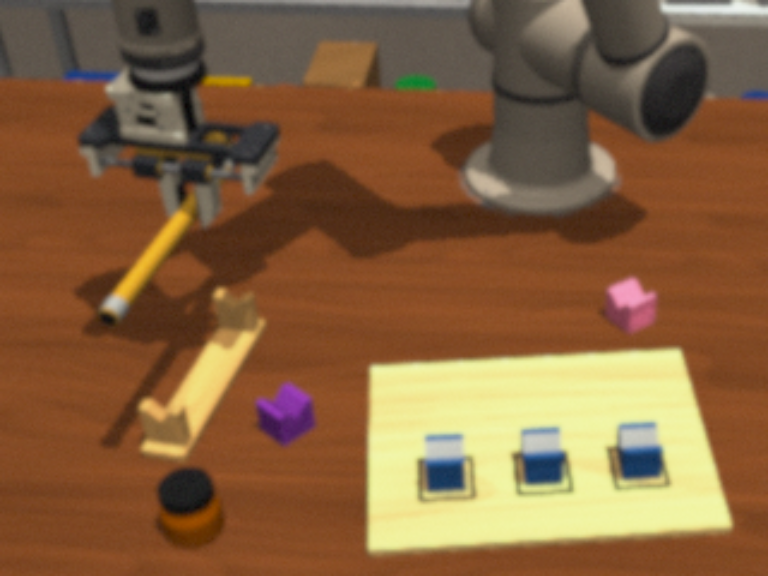

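Tube is held and lifted clear of the stand, and the three blocks sit in their outlines. Carry it to the row in two halves.

Request:
apply_moves(
  plan=[
    [0.009, 0, 0.036, 0, 6, 0, 1],
    [0.02, 0, 0.08, 0, 13, 0, 1],
    [0.032, 0, 0.127, 0, 21, 0, 1],
    [0.044, 0, 0.175, 0, 29, 0, 1],
    [0.056, 0, 0.223, 0, 36.8, 0, 1],
  ],
)

```text
time: 20.08
tool_pos: [0.5207, -0.1335, 0.1902]
tool_rot: [-1.571, 0.001, -0.79]
contact_force: [0.4, 0.2, -1.5]
opening: 0.0191
```

```bash
python3 m.py 520.7 -134.3 191 -45 608 78.7 191 -81.76;python3 - <<'E'
from cell import robot; s=robot.observe(); print(s["tool_pos"]*1000,s["tool_rot"]*57.2958,s["qvel"])
E
```

```text
[-0.0889, -0.0, 0.2123, 0.0, 36.76, 0.0]
[ 520.7431417  -133.45382221  190.21505547] [-9.00389187e+01  5.42197644e-02 -4.52913259e+01] [ 7.46858430e-01  6.66818325e-02 -1.06389405e-01 -7.20930340e-04
  3.62019468e-02  1.81988834e+00]
```

Request:
apply_moves(
  plan=[
    [-0.02, 0, 0.048, 0, 8, 0, 1],
    [-0.04, 0, 0.096, 0, 16, 0, 1],
    [-0.059, 0, 0.14, 0, 24, 0, 1],
    [-0.076, 0, 0.18, 0, 31, 0, 1],
    [-0.089, 0, 0.212, 0, 36.8, 0, 1],
  ],
)

```text
time: 20.7
tool_pos: [0.6078, 0.0796, 0.1899]
tool_rot: [-1.572, 0.0, -1.431]
contact_force: [-0.3, -0.3, -1.6]
opening: 0.0193
```

Request:
apply_moves(
  plan=[
    [0, 0.02, 0, 0, 0, 0, 1],
    [0, 0.05, 0, 0, 0, 0, 1],
    [0, 0.07, 0, 0, 0, 0, 1],
    [0, 0.07, 0, 0, 0, 0, 1],
    [0, 0.07, 0, 0, 0, 0, 1],
  ],
)

```text
time: 21.32
tool_pos: [0.6082, 0.0778, 0.1214]
tool_rot: [-1.57, -0.0, -1.428]
contact_force: [0.6, -0.5, -1.3]
opening: 0.0196
```

```bash
cat > tube.py <<'E'
from h import *; import sys
# brass end bands triangulated? print ends in both views
s=robot.observe(); print(s["tool_pos"]*1000,s["tool_rot"]*57.2958,s["opening"],s["contact_force"])
for n in("top","scene"):
    im=cams.read_camera(n); cv2.imwrite(f"pics/{n}_{sys.argv[1]}.png",im); hsv=cv2.cvtColor(im,cv2.COLOR_BGR2HSV); H,S,V=cv2.split(hsv)
    t=(H>16)&(H<27)&(S>150)&(V>110)
    w,h=(slice(120,260),slice(170,360)) if n=="top" else (slice(150,290),slice(190,380))
    z=np.zeros_like(t); z[w,h]=t[w,h]
    for m,a,c in comps(z,15):
        pts=np.argwhere(m)[:,::-1]; print(n,a,c.round(1),"x",pts[:,0].min(),pts[:,0].max(),"y",pts[:,1].min(),pts[:,1].max())
E
python3 tube.py above; python3 - <<'E'
import cv2,numpy as np
a=cv2.imread("pics/top_above.png")[110:260,160:360]; b=cv2.imread("pics/scene_above.png")[130:280,180:380]
cv2.imwrite("pics/above.png",cv2.resize(np.hstack([a,b]),None,fx=2,fy=2,interpolation=cv2.INTER_CUBIC))
E
```

```text
[608.16310477  77.78293188 121.4322439 ] [-8.99576409e+01 -1.53041396e-02 -8.18158039e+01] 0.019638774546559906 [ 0.57467572 -0.47481743 -1.31858662]
top 374 [288.8 169.3] x 262 316 y 163 176
top 45 [212.9 179.6] x 209 216 y 176 183
scene 59 [334.2 206.5] x 330 339 y 203 210
scene 521 [262.  211.6] x 231 295 y 206 217
```

View pics/above.png

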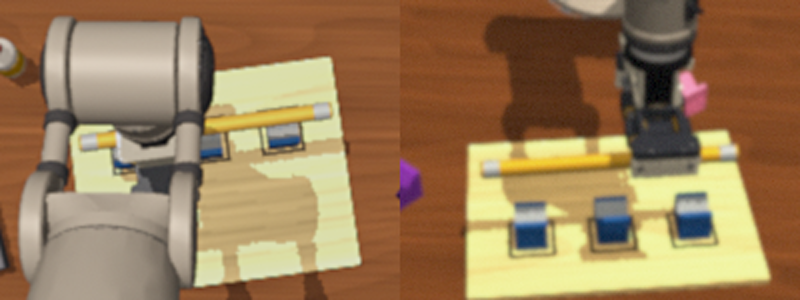

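Tube hangs over the row with both end bands visible: top view (321,165) and (204,181), scene view (225,214) and (344,206). I triangulate the ends to check level and centring.

```bash
python3 - <<'E'
from h import *
def band(n,roi):
    im=cv2.imread(f"pics/{n}_above.png"); H,S,V=cv2.split(cv2.cvtColor(im,cv2.COLOR_BGR2HSV))
    x,y=roi; sub=((S<50)&(V>150))[y-8:y+9,x-8:x+9]; m=comps(sub,8)
    m=max(m,key=lambda t:t[1]); return m[2]+[x-8,y-8],m[1]
E=[]
for a,b in(((321,165),(225,214)),((204,181),(344,206))):
    p,na=band("top",a); q,nb=band("scene",b)
    o1,d1=rays("top",[p]); o2,d2=rays("scene",[q]); A=np.c_[d1[0],-d2[0]]
    k=np.linalg.lstsq(A,o2-o1,rcond=None)[0]; P=o1+k[0]*d1[0]; Q=o2+k[1]*d2[0]
    print(p,na,q,nb,P.round(4),"gap",np.linalg.norm(P-Q).round(4)); E.append((P+Q)/2)
E=np.array(E); d=E[1]-E[0]; print("len",np.linalg.norm(d),"yaw",np.rad2deg(np.arctan2(d[1],d[0])),"tilt",np.rad2deg(np.arcsin(d[2]/np.linalg.norm(d))),"mid board",(toboard(E.mean(0)[:2])*1000).round(1),"z",E.mean(0)[2])
print("tcp board",toboard(robot.observe()["tool_pos"][:2])*1000)
E
```

```text
[320.39622642 164.39622642] 53 [225.08333333 213.25      ] 36 [ 0.635  -0.1109  0.131 ] gap 0.0003
[204.03846154 179.92307692] 52 [343.45714286 205.25714286] 35 [0.5945 0.1631 0.1341] gap 0.001
len 0.2774146615756928 yaw 98.40894549714568 tilt 0.6700430362027189 mid board [49.1 -2.7] z 0.13261345175543934
tcp board [50.22037127 49.02505189]
```

Level to 0.7°, yaw 98.4° against a row at 98.2°, middle at board (49,-3). Lower it, the last part slowly.

Request:
apply_moves(
  plan=[
    [0, 0.025, -0.001, 0, 0, 0, 1],
    [0, 0.045, -0.001, 0, 0, 0, 1],
    [0, 0.06, -0.001, 0, 0, 0, 1],
    [0, 0.068, -0.001, 0, 0, 0, 1],
    [0, 0.07, -0.001, 0, 0, 0, 1],
  ],
)

```text
time: 22.05
tool_pos: [0.6069, 0.0778, 0.0509]
tool_rot: [-1.571, -0.0, -1.428]
contact_force: [-0.1, 0.7, -1.7]
opening: 0.0193
```

Request:
apply_moves(
  plan=[
    [0, 0.001, 0, 0, 0, 0, 1],
    [0, 0.002, 0, 0, 0, 0, 1],
    [0, 0.004, 0, 0, 0, 0, 1],
    [0, 0.005, 0, 0, 0, 0, 1],
    [0, 0.006, 0, 0, 0, 0, 1],
  ],
)

```text
time: 22.68
tool_pos: [0.6069, 0.0778, 0.0449]
tool_rot: [-1.57, -0.0, -1.428]
contact_force: [0.9, 0.9, -0.1]
opening: 0.0188
```

Request:
apply_moves(
  plan=[
    [0, 0.001, 0, 0, 0, 0, 1],
    [0, 0.001, 0, 0, 0, 0, 1],
    [0, 0.001, 0, 0, 0, 0, 1],
    [0, 0.001, 0, 0, 0, 0, 1],
    [0, 0.001, 0, 0, 0, 0, 1],
  ],
  squeeze=10,
)

```text
time: 23.3
tool_pos: [0.6073, 0.0778, 0.0443]
tool_rot: [-1.569, -0.0, -1.428]
contact_force: [2.1, 0.2, 3.4]
opening: 0.0194
```

Upward force of 3.4 N shows it is seated, so open and go straight up.

Request:
apply_moves(
  plan=[
    [0, 0, 0, 0, 0, 0, 0.6],
    [0, 0, 0, 0, 0, 0, 0.3],
    [0, 0, 0, 0, 0, 0, 0],
    [0, 0, 0, 0, 0, 0, 0],
    [0, 0, 0, 0, 0, 0, 0],
  ],
)

```text
time: 23.92
tool_pos: [0.6066, 0.0777, 0.0436]
tool_rot: [-1.571, -0.0, -1.428]
contact_force: [0.3, 0.8, -1.1]
opening: 0.0452
```

Request:
apply_moves(
  plan=[
    [0, -0.02, 0, 0, 0, 0, 0],
    [0, -0.06, 0, 0, 0, 0, 0],
    [0, -0.12, 0, 0, 0, 0, 0],
    [0, -0.15, -0.04, 0, 0, 0, 0],
    [0, -0.15, -0.1, 0, 0, 0, 0],
  ],
)

```text
time: 24.55
tool_pos: [0.5089, 0.0633, 0.1964]
tool_rot: [-1.564, -0.001, -1.428]
contact_force: [-0.1, -0.7, -0.6]
opening: 0.0459
```

Request:
apply_moves(
  plan=[
    [0, 0, -0.03, 0, 0, 0, 0],
    [0, 0, -0.06, 0, 0, 0, 0],
    [0, 0, -0.08, 0, 0, 0, 0],
    [0, 0, -0.08, 0, 0, 0, 0],
    [0, 0, -0.08, 0, 0, 0, 0],
  ],
)

```text
time: 25.18
tool_pos: [0.4296, 0.0521, 0.1942]
tool_rot: [-1.57, -0.0, -1.428]
contact_force: [0.3, 0.5, 0.7]
opening: 0.0456
```

```bash
python3 tube.py end; python3 - <<'E'
import cv2,numpy as np
a=cv2.imread("pics/top_end.png")[110:260,160:360]; b=cv2.imread("pics/scene_end.png")[150:300,180:380]
cv2.imwrite("pics/end.png",cv2.resize(np.hstack([a,b]),None,fx=2,fy=2,interpolation=cv2.INTER_CUBIC))
E
```

```text
[429.59332273  52.13449646 194.16370411] [-8.99288428e+01 -1.64116803e-02 -8.18156826e+01] 0.04562860537868898 [0.29542072 0.52148303 0.72922961]
top 603 [264.4 178.4] x 214 313 y 169 188
scene 675 [284.  233.7] x 233 336 y 228 240
```

View pics/end.png

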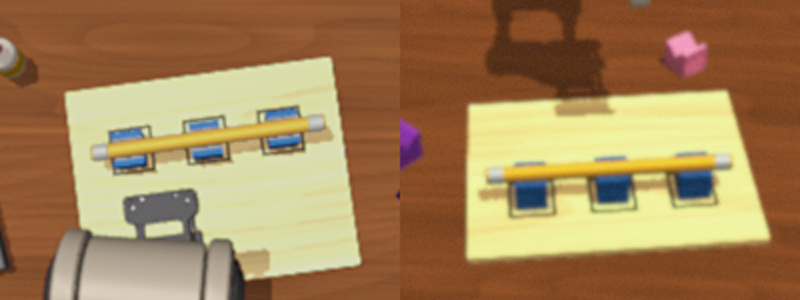

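The tube lies over all three blocks, with the blocks still in their outlines. One numeric check, then I hand in.

```bash
python3 - <<'E'
from h import *
def band(n,roi):
    im=cv2.imread(f"pics/{n}_end.png"); H,S,V=cv2.split(cv2.cvtColor(im,cv2.COLOR_BGR2HSV))
    x,y=roi; m=max(comps(((S<50)&(V>150))[y-8:y+9,x-8:x+9],8),key=lambda t:t[1]); return m[2]+[x-8,y-8]
E=[]
for a,b in(((318,171),(227,237)),((209,186),(341,230))):
    o1,d1=rays("top",[band("top",a)]); o2,d2=rays("scene",[band("scene",b)])
    k=np.linalg.lstsq(np.c_[d1[0],-d2[0]],o2-o1,rcond=None)[0]; E.append((o1+k[0]*d1[0]+o2+k[1]*d2[0])/2)
E=np.array(E); d=E[1]-E[0]; print(E.round(4).tolist(),"len",np.linalg.norm(d),"yaw",np.rad2deg(np.arctan2(d[1],d[0])),"mid board",(toboard(E.mean(0)[:2])*1000).round(1),"z above board",E.mean(0)[2]-.012)
for c,n,q in blocks(cv2.imread("pics/top_end.png")):
    r=rect(q); print(c,n,np.round(r[1],1),round(r[2],1),(toboard(np.array(r[0])/1000)*1000).round(1))
E
```

```text
[[0.6343, -0.1101, 0.0563], [0.5932, 0.1636, 0.0557]] len 0.2767957415780111 yaw 98.55674660564262 mid board [48.2 -2.3] z above board 0.04399059142260649
[300.80882353 173.22584034] 90 [44.7 38.6] 7.1 [ 47.5 -98.6]
[262.33879781 179.10928962] 80 [43.4 36.1] 8.8 [45.5  1. ]
[223.44284243 183.8661174 ] 95 [44.9 39.7] 8.9 [ 46.7 100.4]
```

```bash
python3 -c "
from cell import robot; print(robot.hand_in())"
```

```text
the job is handed in; nothing more can be done
None
```

I slid the three blue V-blocks into the outlines by gripping them level, with no lifting. I regripped the middle one once to centre it. I then took the tube from its stand, lowered it into the grooves until it pressed back with about 3 N, let go and withdrew. The job was handed in at about 25 s of the 64 s allowed. The tray, oil bottle, jar and the pink and purple look-alikes were not approached.

**Last checks:**
- **Blocks:** centres read within about 1 to 3 mm of the seats across the row and about 1.5 mm along it. Grooves read within about 1.2° of the row.
- **Tube:** yaw reads 98.6° against 98.2° for the row. Its middle is at board (48, -2) mm, level, with both ends at the same height.

**Disagreements:**
- **Block position across the row:** the top camera reads the blocks 1 to 3 mm nearer the robot than the gripper positions and the scene camera do. The middle block's camera reading across the row did not change after the regrip, though the gripper closed on it about 1 mm from the seat. All readings are inside the 6 mm limit.
- **Tube height:** the axis triangulates to 44 mm above the board instead of the nominal 40 mm. The same measurement read about 3 mm high while the tube was still held, so I take it as seated. It is inside the 34 to 48 mm band either way.

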